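Set a connecting rod under the bench gauge

ROBOT

A 6-joint arm with a two-finger parallel gripper is mounted at the origin on the work surface. World frame = base frame: x ahead of the robot, y to its left, z up, the work surface at z = 0. Lengths are in m, angles in rad, forces in N, time in s.
With the tool pointing down it reaches from about 0.4 to 0.825 m from the base axis. Payload 7 kg.
Tool frame: the origin (TCP) lies at the very end of the fingers, on their centre line; the grasp point (between the pads) lies 19 mm behind it; z points along the fingers, y is the line along which they close (so a half turn about z gives the same grasp; the last joint's range is limited). The gripper opens to 88 mm and grips with 3 to 60 N. Pads are 19 mm wide; open, the fingers measure 130 mm over their backs; the gripper's body (78 mm by 193 mm) begins 47 mm behind the grasp point.
Start: joints at [-0.894, 0.359, 0.012, 0, -1.224, -0.288], TCP at [0.256, -0.625, 0.227] pointing down, gripper open.
Joint ranges: [-3.07, 3.07], [-1.43, 2.12], [-1.02, 1.25], [-3.03, 1.67], [-3.05, -0], [-3.03, 3.03]. Speed limits (rad/s): [2.39, 2.39, 3.01, 3.14, 3.14, 3.14].

INTERFACE

Orientations are given as [roll, pitch, yaw] about the fixed x, y, z axes, in that order (R = Rz(yaw) Ry(pitch) Rx(roll)).
In Python, from station import * gives the robot as it stands.
- The arm moves only by the tool servo_tool, never from a script. Its argument "moves" is a list of rows, each an object of numbers: "jaw": the opening, from 0 (shut) to 1 (fully open); "dx", "dy", "dz": the shift along the world's x, y, z in m; "roll": the turn about the world's z in degrees. A call has exactly 10 rows; each row shifts and turns the commanded pose from where the row before left it; what a row does not reach is not made up. A row lasts 1/8 s, in which the tool goes at most 62.5 mm and 10.7 degrees, less where a joint would pass 70% of its speed; a pose out of reach is approached as far as the arm can. A call with a gripper value outside its range is refused whole. The fingers move at their own pace and stop on an object; "newtons" is the grip in N (left out, the last holds). Time passes only in rows, so rows that do not move let the fingers close, or fill a call up. It gives the time, the measured TCP pose, the force, the opening and the grip force at its end, in the units of the state.
- get_state(): the state, without advancing time (a new reading comes with each control period).
- grab_frame(name): name is "scene" or "top" or "wrist"; returns (picture, depth): 420x560x3 uint8, red, green, blue; 420x560 float32, m along the optical axis (not along the pixel's ray), 0 where there is no reading.
- calibration(name): a dict with "intrinsics" (3x3 intrinsics, pixels), "k1" (the pictures are not rectified: a ray, as slopes to the right and down, at radius r is drawn at 1 + k1 r^2 times it, then the intrinsics apply), "R" (3x3) and "t" (3): a world point X has camera coordinates R X + t. Camera axes: x right, y down, z forward; pixel columns grow to the right and rows downward; lengths in m; the calibration is good to about 2 mm. A picture is of the moment at which its call begins: read the wrist's pose just before it. calibration takes no time and is no camera call; for the wrist camera it gives the pose at the moment of the call.
- job_done(): hands the job in; it is judged then, once.
The state is a dict: "t": time; "q": joint angles; "qd": joint speeds; "joint_efforts": joint torques, N m; "eef_pos": TCP position; "ee_rot": TCP orientation; "force": force on the tool from outside, world axes, zero at the start; "moment": the same for the moment, N m; "width": finger opening in m; "gripper_force": force on a finger pad.
Only numpy, scipy, OpenCV 4.12 (cv2) and the standard library are available. Lean on these libraries where they do the work, as an engineer would, in place of code of your own. Each camera call takes 0.05 s, during which the arm holds its last target. There are 200 camera calls.

TASK

Get the longer of the two connecting rods ready for measuring on the bench height gauge: swing the lever on the gauge's head right up to lift its foot, lay the rod flat on the gauge's plate with its small eye centred under the foot, and let go of it. Then swing the lever down gently, until the foot presses lightly on the small eye and stays there, without forcing it. Leave everything else lying where it is.

Things in the scene. Friction and masses are not known exactly. Their poses are not given: they have to be found in the camera images.
- stand: Bench height gauge, fixed. Origin on the table under the foot's axis; x points to the plate's column end, z up. Steel plate 20 mm thick, x -210 to +100, y +-75 mm. Column dia 32 mm at x +70, y -48, to z 290 mm. Grey head 50 x 50 mm over the origin, z 160 to 230 mm, dial (dia 60 mm) on top to z 302 mm. Open under the head from -x. Lever on the head's +y side.
- lift_lever (a joint): Lift lever, rad. 0: right down (25 degrees below level, foot 1 mm over the plate); 0.9: right up (27 degrees above level). Stays where it is left; about 3.5 N at the knob moves it. Lifts the foot 50 mm per rad: the foot touches the 20 mm thick rod at about 0.38; it is sprung and gives 10 mm (2 to 6 N), then stops hard at about 0.18.
- lever_knob (a point): Centre of the black ball knob (dia 25 mm) at the lever's end, 110 mm from the pivot; it swings in the stand's y-z plane, from 144 mm to 239 mm above the table.
- lever_pivot (a point): Pivot of the lever, on the left side of the head: 38 mm to +y of the foot's axis, 190 mm above the table. The pivot axis is the stand's x.
- foot: Round flat foot of the gauge, dia 26 mm, 6 mm thick, on a 10 mm stem. Origin at the centre of its underside; z up. It moves straight up and down with the lever (1 to 46 mm over the plate).
- rod_long: The longer steel connecting rod, lying flat: 213 mm long over all, 20 mm thick, 0.5 kg. Origin on its underside, at the middle of the shank where it balances; x points to the small eye, z up. Shank 16 mm wide, 14 mm high (z 3 to 17 mm), free from x -37 to +84 mm. Big eye: outer dia 60 mm (75 mm over the bolts), centre x = -65 mm. Small eye: outer dia 36 mm, bore 14 mm, centre x = +100 mm.
- rod_eye (a point): Centre of the long rod's small eye, at half thickness (10 mm above its underside).
- rod_short: The shorter connecting rod, a bystander: 154 mm long over all, 20 mm thick; origin on its underside on the shank, x to its small eye.
- piston: Bystander: bare metal piston, dia 76 mm, 56 mm high; origin at the centre of its underside.
- socket0: Bystander: steel socket, dia 28 mm, 38 mm high, standing; origin under it.
- socket1: Bystander: steel socket, dia 22 mm, 32 mm high, standing; origin under it.
- screwdriver: Bystander: screwdriver lying on the table to the left of the gauge.
- wrench: Bystander: spanner lying on the table to the left, nearer the robot.
Things that resemble listed ones, but are neither listed nor needed, are in the scene too. Leave any black look-alike of the rod_long alone.

How it is judged:
By the outcome, as a careful person would: the job done as asked, in the order asked, and still so for the second after the job is handed in, with the robot touching nothing.
It also fails if it takes over 72 s, if anything falls off the work surface, if the arm or the gripper's body presses on something with over 40 N, if the wrist force passes 120 N, or if a joint passes its speed limit or range.

## Working session

There is one attempt and no reset: what is moved stays moved. The work goes in short steps, Python scripts to look and compute and a tool call to move; the robot and the scene stay as the last step left them, time stands still between calls to the robot, and variables do not carry over. Pictures are saved under pics/ and viewed, at most 10 in all, crops included, and the job is handed in when it is done.

Besides the shell and the picture viewer there is one more tool, called after "Request:" as name([rows], argument=value, ...), one row to a line, values as JSON. servo_tool: Moves the arm, as the interface text tells. Its arguments: {"type":"object","properties":{"moves":{"type":"array","items":{"type":"object","properties":{"jaw":{"type":"number"},"dx":{"type":"number"},"dy":{"type":"number"},"dz":{"type":"number"},"roll":{"type":"number"}}}},"newtons":{"type":"number"}},"required":["moves"]}

```bash
mkdir -p pics; cat > h.py <<'E'
import numpy as np, cv2
from station import *
def ray(cal,px):
    K=np.array(cal["intrinsics"]);u=(np.array(px,float)-[K[0,2],K[1,2]])/[K[0,0],K[1,1]]
    s=u.copy()
    for _ in range(20): s=u/(1+cal["k1"]*(s@s))
    R=np.array(cal["R"]);t=np.array(cal["t"])
    return -R.T@t, R.T@np.array([s[0],s[1],1.])
def onz(cal,px,z):
    o,d=ray(cal,px); return o+d*(z-o[2])/d[2]
def atd(cal,px,dep):
    o,d=ray(cal,px); return o+d*dep
E
python3 - <<'E'
from h import *
for n in ("scene","top"):
    c=calibration(n);im,d=grab_frame(n);cv2.imwrite(f"pics/{n}0.png",im[:,:,::-1]);np.save(f"{n}0.npy",d);np.save(f"{n}0i.npy",im)
    o=ray(c,(0,0))[0];print(n,o,c["k1"],c["intrinsics"])
E
```

```text
scene [0.83574217 0.48927963 1.03412269] -0.03916420304198348 [[387.11341094   0.         282.79599624]
 [  0.         387.11341094 207.8672735 ]
 [  0.           0.           1.        ]]
top [ 0.23752379 -0.02497399  1.7245295 ] -0.08879062594416087 [[544.08959981   0.         290.5491704 ]
 [  0.         544.08959981 209.48037252]
 [  0.           0.           1.        ]]
```

View pics/scene0.png

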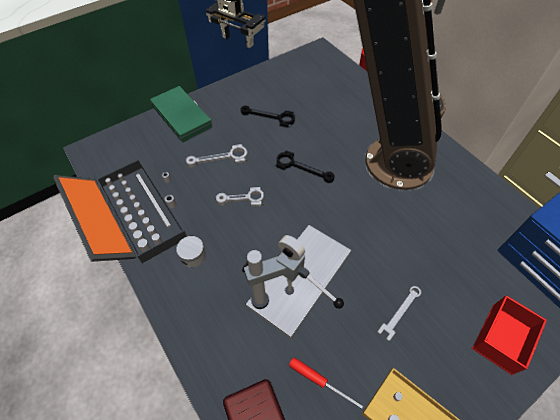

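View pics/top0.png

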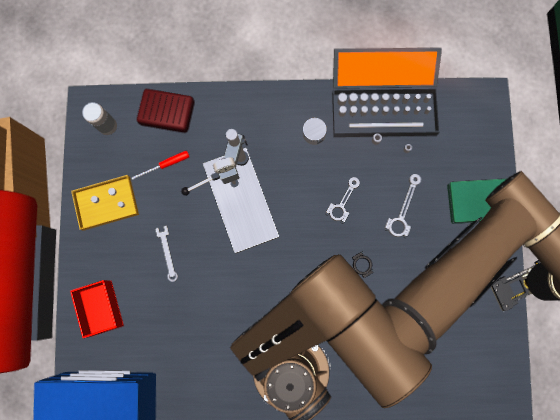

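Scene picture: two bright rods, long one with eyes at (190,160)/(238,153) and short one at (222,198)/(256,196). Two black look-alikes lie at (245,110)-(288,118) and (285,160)-(330,177). In the top picture the long rod is at (415,180)-(399,225) and the short one at (354,183)-(339,211). The gauge plate runs (204,163)-(278,236) and the knob is at (185,191). The longer bright rod fits the description. I'll measure it and confirm it in a crop.

```bash
python3 - <<'E'
from h import *
c=calibration("top");im=np.load("top0i.npy");d=np.load("top0.npy")
hsv=cv2.cvtColor(im,cv2.COLOR_RGB2HSV)
m=((hsv[:,:,2]>125)&(hsv[:,:,1]<70)).astype(np.uint8)
m[:140]=0;m[260:]=0
n,l,st,ce=cv2.connectedComponentsWithStats(m)
for i in range(1,n):
    if st[i,4]>150: print(i,st[i],ce[i].round(1))
# rods: PCA in world at z=.02
for name,(x0,x1,y0,y1) in dict(long=(380,430,168,242),short=(320,366,172,225)).items():
    mm=np.zeros_like(m);mm[y0:y1,x0:x1]=m[y0:y1,x0:x1]
    ys,xs=np.nonzero(mm)
    P=np.array([onz(c,(x,y),.02)[:2] for x,y in zip(xs,ys)])
    r=cv2.minAreaRect((P*1000).astype(np.float32));print(name,r,len(P))
    cs=[]
    # eye from extreme: 
    v=np.linalg.svd(P-P.mean(0),full_matrices=False)[2][0]
    s=(P-P.mean(0))@v; w=(P-P.mean(0))@np.array([-v[1],v[0]])
    if np.abs(w[s<s.min()+.05]).max()<np.abs(w[s>s.max()-.05]).max(): v,s,w=-v,-s,-w
    print(" dir to small",v,np.degrees(np.arctan2(v[1],v[0])),"len",np.ptp(s), "end small",P.mean(0)+v*s.max(),"end big",P.mean(0)+v*s.min(),"width bins",[(round(k,3),round(w[(s>k)&(s<k+.01)].min(),3),round(w[(s>k)&(s<k+.01)].max(),3)) for k in np.arange(s.min(),s.max()-.008,.01)])
# plate
mm=np.zeros_like(m);mm[150:255,200:282]=m[150:255,200:282]
mm=cv2.morphologyEx(mm,cv2.MORPH_OPEN,np.ones((5,5)))
cn=max(cv2.findContours(mm,0,2)[0],key=cv2.contourArea)
P=np.array([onz(c,p[0],.02)[:2] for p in cn]);r=cv2.minAreaRect((P*1000).astype(np.float32));print("plate",r,cv2.boxPoints(r).round(0).tolist())
# knob
k=((hsv[:,:,2]<45)).astype(np.uint8);kk=np.zeros_like(k);kk[180:202,174:197]=k[180:202,174:197]
M=cv2.moments(kk,True);p=(M['m10']/M['m00'],M['m01']/M['m00']);print("knob px",p,M['m00'],[onz(c,p,z).round(4) for z in (.144,.17,.2)],d[int(p[1]),int(p[0])],atd(c,p,d[int(p[1]),int(p[0])]))
cr=cv2.resize(im[150:260,170:440],None,fx=2.9,fy=2.9,interpolation=2);cv2.imwrite("pics/crop1.png",cr[:,:,::-1])
print(get_state())
E
```

```text
1 [  45  140   20  120 1416] [ 54.6 183.7]
4 [ 513  140   47   73 2237] [540.4 165.9]
5 [ 188  143   91  110 4280] [240.  201.5]
8 [385 174  36  62 471] [404.3 208.1]
9 [326 177  34  45 337] [343.8 200.3]
14 [155 226  17  34 239] [163.9 241.6]
long ((514.3923950195312, -376.6656494140625), (76.51629638671875, 212.24978637695312), 66.06696319580078) 471
 dir to small [ 0.92335753 -0.38394124] -22.578026807180677 len 0.21226579781975727 end small [ 0.61330401 -0.41537476] end big [ 0.41730679 -0.33387717] width bins [(np.float64(-0.093), np.float64(-0.019), np.float64(0.021)), (np.float64(-0.083), np.float64(-0.037), np.float64(0.038)), (np.float64(-0.073), np.float64(-0.039), np.float64(0.038)), (np.float64(-0.063), np.float64(-0.038), np.float64(0.037)), (np.float64(-0.053), np.float64(-0.037), np.float64(0.038)), (np.float64(-0.043), np.float64(-0.02), np.float64(0.02)), (np.float64(-0.033), np.float64(-0.009), np.float64(0.008)), (np.float64(-0.023), np.float64(-0.008), np.float64(0.009)), (np.float64(-0.013), np.float64(-0.008), np.float64(0.009)), (np.float64(-0.003), np.float64(
[... 2203 characters left out ...]
 [0.5441858  0.30172324 0.1573576 ]
{'t': 0.1, 'q': array([-8.93875261e-01,  3.59330523e-01,  1.11448962e-02, -2.94351275e-04,
       -1.22414054e+00, -2.88101834e-01]), 'qd': array([ 0.00011127, -0.00133984,  0.00269847,  0.00147315,  0.00058382,
       -0.00183963]), 'joint_efforts': array([-1.40124444e-03, -5.84166241e+01,  2.93752670e+01,  7.01557562e+00,
        1.02293523e-02, -7.50384561e-05]), 'eef_pos': array([ 0.25568439, -0.62420998,  0.22570666]), 'ee_rot': array([ 3.14004724e+00, -1.69397279e-04, -2.75287351e+00]), 'force': array([-0.39900497,  0.17835276, -0.32614444]), 'moment': array([ 0.01448152, -0.03367438,  0.01350651]), 'gripper_force': 0.0, 'width': 0.08824180020867793}
```

View pics/crop1.png

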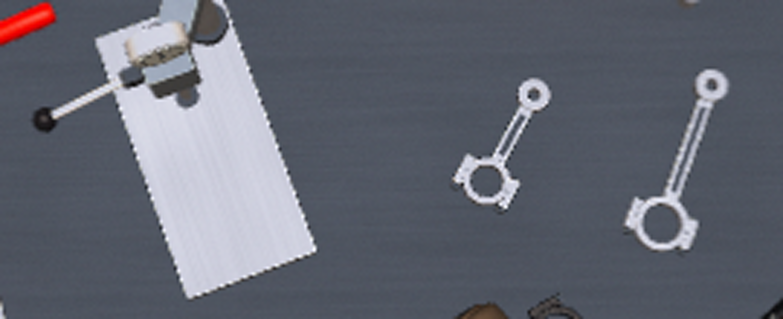

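The crop confirms it: the bright rod on the right, eyes at (711,85) and (662,222), measures 212 mm against the given 213, so it is rod_long. The short rod's eyes are at (534,95) and (487,181) and it measures 153 mm. The lever is right down, with the knob at (44,119). I'll go to the lever first, staying high.

Request:
servo_tool([
  {"dx": 0.0146, "dy": 0.0465, "dz": 0.014, "roll": 4.4, "jaw": 1},
  {"dx": 0.0146, "dy": 0.0465, "dz": 0.014, "roll": 4.4},
  {"dx": 0.0146, "dy": 0.0465, "dz": 0.014, "roll": 4.4},
  {"dx": 0.0146, "dy": 0.0465, "dz": 0.014, "roll": 4.4},
  {"dx": 0.0146, "dy": 0.0465, "dz": 0.014, "roll": 4.4},
  {"dx": 0.0146, "dy": 0.0465, "dz": 0.014, "roll": 4.4},
  {"dx": 0.0146, "dy": 0.0465, "dz": 0.014, "roll": 4.4},
  {"dx": 0.0146, "dy": 0.0465, "dz": 0.014, "roll": 4.4},
  {"dx": 0.0146, "dy": 0.0465, "dz": 0.014, "roll": 4.4},
  {"dx": 0.0146, "dy": 0.0465, "dz": 0.014, "roll": 4.4},
], newtons=20)

```text
$.moves[1]: bad value
```

Request:
servo_tool([
  {"dx": 0.0146, "dy": 0.0465, "roll": 4.4},
  {"dx": 0.0146, "dy": 0.0465, "roll": 4.4},
  {"dx": 0.0146, "dy": 0.0465, "roll": 4.4},
  {"dx": 0.0146, "dy": 0.0465, "roll": 4.4},
  {"dx": 0.0146, "dy": 0.0465, "roll": 4.4},
  {"dx": 0.0146, "dy": 0.0465, "roll": 4.4},
  {"dx": 0.0146, "dy": 0.0465, "roll": 4.4},
  {"dx": 0.0146, "dy": 0.0465, "roll": 4.4},
  {"dx": 0.0146, "dy": 0.0465, "roll": 4.4},
  {"dx": 0.0146, "dy": 0.0465, "roll": 3.9},
])

```text
$.moves[0]: bad value
```

```bash
python3 - <<'E'
from h import *
s=get_state();print(s["t"],s["eef_pos"],np.degrees(s["ee_rot"]),s["q"])
c=calibration("wrist");im,d=grab_frame("wrist");cv2.imwrite("pics/w1.png",im[:,:,::-1]);np.save("w1i.npy",im);np.save("w1.npy",d);import pickle;pickle.dump(c,open("w1.pkl","wb"))
print(ray(c,(280,210)))
E
```

```text
0.1 [ 0.25568439 -0.62420998  0.22570666] [ 1.79911454e+02 -9.70574913e-03 -1.57728034e+02] [-8.93875261e-01  3.59330523e-01  1.11448962e-02 -2.94351275e-04
 -1.22414054e+00 -2.88101834e-01]
(array([ 0.18196963, -0.65345707,  0.38237827]), array([ 0.27332089,  0.11167094, -0.95542256]))
```

View pics/w1.png

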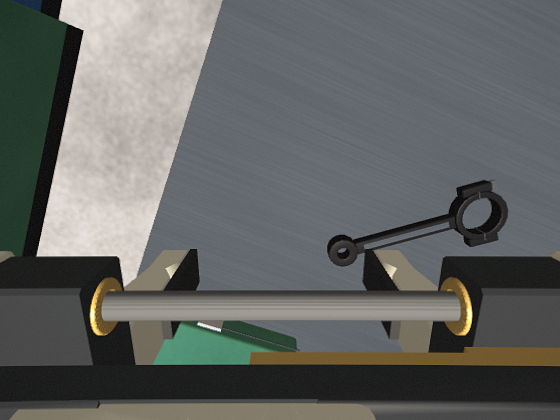

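The moves were refused because every row needs all five keys. The wrist picture, still at the start pose, shows a black look-alike at (340,250)-(480,213) between the fingers, to be left alone. I'll resend with full rows.

Request:
servo_tool([
  {"dx": 0.0146, "dy": 0.0465, "dz": 0.014, "roll": 4.4, "jaw": 1},
  {"dx": 0.0146, "dy": 0.0465, "dz": 0.014, "roll": 4.4, "jaw": 1},
  {"dx": 0.0146, "dy": 0.0465, "dz": 0.014, "roll": 4.4, "jaw": 1},
  {"dx": 0.0146, "dy": 0.0465, "dz": 0.014, "roll": 4.4, "jaw": 1},
  {"dx": 0.0146, "dy": 0.0465, "dz": 0.014, "roll": 4.4, "jaw": 1},
  {"dx": 0.0146, "dy": 0.0465, "dz": 0.014, "roll": 4.4, "jaw": 1},
  {"dx": 0.0146, "dy": 0.0465, "dz": 0.014, "roll": 4.4, "jaw": 1},
  {"dx": 0.0146, "dy": 0.0465, "dz": 0.014, "roll": 4.4, "jaw": 1},
  {"dx": 0.0146, "dy": 0.0465, "dz": 0.014, "roll": 4.4, "jaw": 1},
  {"dx": 0.0146, "dy": 0.0465, "dz": 0.014, "roll": 4.4, "jaw": 1},
], newtons=20)

```text
t: 1.4
eef_pos: [0.4018, -0.1581, 0.3671]
ee_rot: [-3.141, 0.0, -1.982]
force: [1.3, -0.7, -0.9]
width: 0.0875
gripper_force: 0.0
```

Request:
servo_tool([
  {"dx": 0.0146, "dy": 0.0465, "dz": 0, "roll": 4.4, "jaw": 1},
  {"dx": 0.0146, "dy": 0.0465, "dz": 0, "roll": 4.4, "jaw": 1},
  {"dx": 0.0146, "dy": 0.0465, "dz": 0, "roll": 4.4, "jaw": 1},
  {"dx": 0.0146, "dy": 0.0465, "dz": 0, "roll": 4.4, "jaw": 1},
  {"dx": 0.0146, "dy": 0.0465, "dz": 0, "roll": 4.4, "jaw": 1},
  {"dx": 0.0146, "dy": 0.0465, "dz": 0, "roll": 4.4, "jaw": 1},
  {"dx": 0.0146, "dy": 0.0465, "dz": 0, "roll": 4.4, "jaw": 1},
  {"dx": 0.0146, "dy": 0.0465, "dz": 0, "roll": 4.4, "jaw": 1},
  {"dx": 0.0146, "dy": 0.0465, "dz": 0, "roll": 4.4, "jaw": 1},
  {"dx": 0.0146, "dy": 0.0465, "dz": 0, "roll": 3.9, "jaw": 1},
])

```text
t: 2.65
eef_pos: [0.548, 0.307, 0.3663]
ee_rot: [3.141, -0.0, -1.223]
force: [0.2, 0.2, 0.7]
width: 0.0875
gripper_force: 0.0
```

```bash
python3 - <<'E'
from h import *
s=get_state();print(s["t"],s["eef_pos"],np.degrees(s["ee_rot"]),s["q"])
c=calibration("wrist");im,d=grab_frame("wrist");cv2.imwrite("pics/w2.png",im[:,:,::-1]);np.save("w2i.npy",im);np.save("w2.npy",d);import pickle;pickle.dump(c,open("w2.pkl","wb"))
print(ray(c,(280,210)))
E
```

```text
2.65 [0.54801753 0.30695624 0.36629702] [ 1.79979530e+02 -3.23338957e-03 -7.00776981e+01] [ 8.20817042e-01  2.28777280e-01  1.41597480e-01 -1.12983655e-04
 -1.48396027e+00 -4.73097472e-01]
(array([0.57485961, 0.233347  , 0.52297885]), array([-0.09848006,  0.27798887, -0.95552648]))
```

View pics/w2.png

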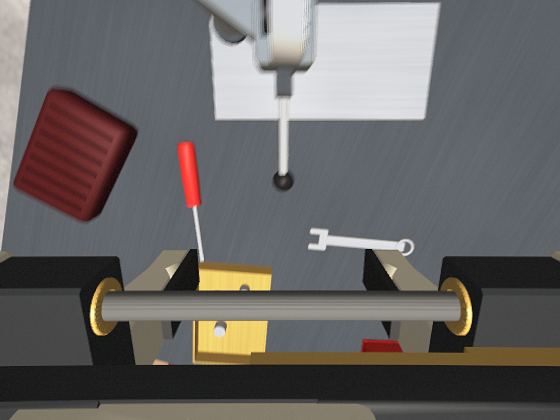

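The wrist picture shows the knob at (283,181), the lever rising to the pivot at (284,80), and the plate's +y long edge along row ~120 from (216,120) to (425,119), with the -x corner at (425,119).

```bash
python3 - <<'E'
from h import *
import pickle
c=pickle.load(open("w2.pkl","rb"));im=np.load("w2i.npy");d=np.load("w2.npy")
hsv=cv2.cvtColor(im,cv2.COLOR_RGB2HSV)
k=np.zeros(im.shape[:2],np.uint8);k[165:197,266:300]=(hsv[165:197,266:300,2]<45)
k=cv2.morphologyEx(k,cv2.MORPH_OPEN,np.ones((5,5),np.uint8))
cn=max(cv2.findContours(k,0,2)[0],key=cv2.contourArea);(p,r)=cv2.minEnclosingCircle(cn);print("knob px",p,r)
print([onz(c,p,z).round(4) for z in(.144,.155)], "depth pt",atd(c,p,d[int(p[1]),int(p[0])]))
# two-ray with top
c2=calibration("top");o1,d1=ray(c,p);o2,d2=ray(c2,(184.74,190.97))
A=np.c_[d1,-d2];x=np.linalg.lstsq(A,o2-o1,rcond=None)[0];print("tri",o1+d1*x[0],o2+d2*x[1])
# plate edges
g=cv2.GaussianBlur(im[:,:,1].astype(np.float32),(3,3),0)
def fit(pts): 
    P=np.array([onz(c,q,.02)[:2] for q in pts]);f=cv2.fitLine((P*1000).astype(np.float32),cv2.DIST_HUBER,0,.01,.01).ravel();return f
e=[(x,105+int(np.argmin(np.diff(g[105:135,x])))+.5) for x in list(range(225,270))+list(range(300,418))]
f=fit(e);print("+y edge",f,np.degrees(np.arctan2(f[1],f[0])))
e2=[(415+int(np.argmin(np.diff(g[y,415:450])))+.5,y) for y in range(10,112)]
f2=fit(e2);print("-x edge",f2,np.degrees(np.arctan2(f2[1],f2[0])))
th=np.arctan2(f[1],f[0]);th=th if np.cos(th)>0 else th+np.pi
# intersection corner (-210,+75)
M=np.array([[f[0],-f2[0]],[f[1],-f2[1]]]);s=np.linalg.solve(M,[f2[2]-f[2],f2[3]-f[3]]);C=f[2:]+f[:2]*s[0]
X=np.array([np.cos(th),np.sin(th)]);Y=np.array([-X[1],X[0]]);print("corner",C,"yaw",np.degrees(th),"foot",C+210*X-75*Y,"knob exp",C+210*X+(137.7-75)*Y)
E
```

```text
Traceback (most recent call last):
ValueError: max() iterable argument is empty
```

```bash
cat > m.py <<'E'
from h import *
import pickle
c=pickle.load(open("w2.pkl","rb"));im=np.load("w2i.npy");d=np.load("w2.npy")
hsv=cv2.cvtColor(im,cv2.COLOR_RGB2HSV)
k=np.zeros(im.shape[:2],np.uint8);sub=hsv[165:197,266:300,2];print(sub.min(),np.median(sub));k[165:197,266:300]=sub<60
k=cv2.morphologyEx(k,cv2.MORPH_OPEN,np.ones((3,3),np.uint8))
cn=max(cv2.findContours(k,0,2)[0],key=cv2.contourArea);(p,r)=cv2.minEnclosingCircle(cn);print("knob px",p,r)
print([onz(c,p,z).round(4) for z in(.144,.155)], "depth pt",atd(c,p,d[int(p[1]),int(p[0])]))
c2=calibration("top");o1,d1=ray(c,p);o2,d2=ray(c2,(184.74,190.97))
x=np.linalg.lstsq(np.c_[d1,-d2],o2-o1,rcond=None)[0];print("tri",o1+d1*x[0],o2+d2*x[1])
g=cv2.GaussianBlur(im[:,:,1].astype(np.float32),(3,3),0)
def fit(pts):
    P=np.array([onz(c,q,.02)[:2] for q in pts]);return cv2.fitLine((P*1000).astype(np.float32),cv2.DIST_HUBER,0,.01,.01).ravel()
f=fit([(x,105+int(np.argmin(np.diff(g[105:135,x])))+.5) for x in list(range(225,270))+list(range(300,418))])
f2=fit([(415+int(np.argmin(np.diff(g[y,415:450])))+.5,y) for y in range(10,112)])
th=np.arctan2(f[1],f[0]);th=th if np.cos(th)>0 else th+np.pi
print("yaws",np.degrees(th),np.degrees(np.arctan2(f2[1],f2[0])))
s=np.linalg.solve(np.c_[f[:2],-f2[:2]],f2[2:]-f[2:]);C=f[2:]+f[:2]*s[0]
X=np.array([np.cos(th),np.sin(th)]);Y=np.array([-X[1],X[0]]);print("corner",C,"foot",C+210*X-75*Y,"knob exp",C+210*X+(137.7-75)*Y)
E
python3 m.py
```

```text
23 106.0
knob px (283.0, 180.0) 10.295730590820312
[array([0.545 , 0.3077, 0.144 ]), array([0.5459, 0.3055, 0.155 ])] depth pt [0.54627723 0.30460627 0.1596457 ]
tri [0.54554701 0.30642679 0.15036333] [0.54568745 0.30330207 0.14973944]
yaws 19.868078 -70.56119
corner [370.9782  175.91309] foot [593.9677  176.74695] knob exp [547.16956 306.25073]
```

Request:
servo_tool([
  {"dx": -0.002, "dy": -0.001, "dz": -0.05, "roll": 0, "jaw": 1},
  {"dx": 0, "dy": 0, "dz": -0.05, "roll": 0, "jaw": 1},
  {"dx": 0, "dy": 0, "dz": -0.05, "roll": 0, "jaw": 1},
  {"dx": 0, "dy": 0, "dz": -0.04, "roll": 0, "jaw": 1},
  {"dx": 0, "dy": 0, "dz": -0.03, "roll": 0, "jaw": 1},
  {"dx": 0, "dy": 0, "dz": -0.02, "roll": 0, "jaw": 1},
  {"dx": 0, "dy": 0, "dz": 0, "roll": 0, "jaw": 0},
  {"dx": 0, "dy": 0, "dz": 0, "roll": 0, "jaw": 0},
  {"dx": 0, "dy": 0, "dz": 0, "roll": 0, "jaw": 0},
  {"dx": 0, "dy": 0, "dz": 0, "roll": 0, "jaw": 0},
], newtons=15)

```text
t: 3.95
eef_pos: [0.5461, 0.3047, 0.1275]
ee_rot: [-3.14, 0.001, -1.226]
force: [-0.4, -0.7, -0.1]
width: 0.0532
gripper_force: 0.0
```

Request:
servo_tool([
  {"dx": 0, "dy": 0, "dz": 0, "roll": 0, "jaw": 0},
  {"dx": 0, "dy": 0, "dz": 0, "roll": 0, "jaw": 0},
  {"dx": 0, "dy": 0, "dz": 0, "roll": 0, "jaw": 0},
  {"dx": 0, "dy": 0, "dz": 0, "roll": 0, "jaw": 0},
  {"dx": -0.002, "dy": 0.0055, "dz": 0.0154, "roll": 0, "jaw": 0},
  {"dx": -0.0012, "dy": 0.0033, "dz": 0.0164, "roll": 0, "jaw": 0},
  {"dx": -0.0003, "dy": 0.0009, "dz": 0.0166, "roll": 0, "jaw": 0},
  {"dx": 0.0005, "dy": -0.0014, "dz": 0.0164, "roll": 0, "jaw": 0},
  {"dx": 0.0014, "dy": -0.0039, "dz": 0.0162, "roll": 0, "jaw": 0},
  {"dx": 0.0022, "dy": -0.006, "dz": 0.0155, "roll": 0, "jaw": 0},
])

```text
t: 5.2
eef_pos: [0.5453, 0.3021, 0.2231]
ee_rot: [3.139, -0.0, -1.226]
force: [0.7, 4.0, -25.7]
width: 0.0234
gripper_force: 15.0
```

```bash
python3 - <<'E'
from h import *
s=get_state();print(s["t"],s["eef_pos"],s["force"],s["width"],s["gripper_force"])
im,d=grab_frame("scene");cv2.imwrite("pics/s2.png",cv2.resize(im[190:350,220:400],None,fx=3.3,fy=3.3,interpolation=2)[:,:,::-1])
E
```

```text
5.2 [0.54533805 0.30209589 0.22314647] [  0.74153699   3.97840782 -25.66550398] 0.02342097137619058 14.999559223651886
```

View pics/s2.png

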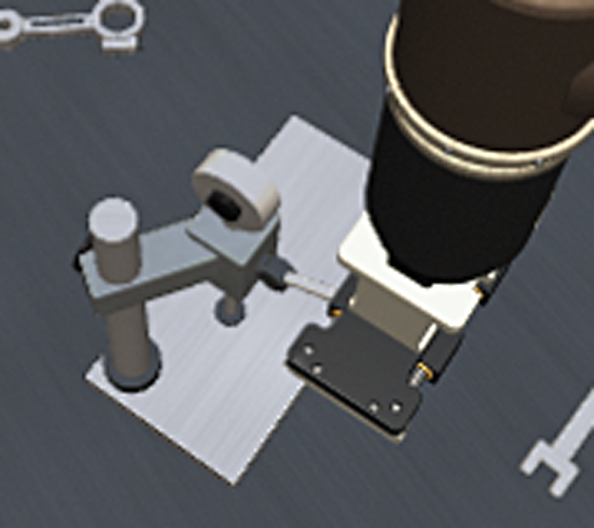

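The crop shows the gripper holding the knob, the lever well up, and the foot at (230,315) clear above the plate. The -25.7 N means the lever is at its upper stop. I'll release, rise and go to the rod.

Request:
servo_tool([
  {"dx": 0, "dy": 0, "dz": -0.002, "roll": 0, "jaw": 1},
  {"dx": 0, "dy": 0, "dz": 0, "roll": 0, "jaw": 1},
  {"dx": 0, "dy": 0, "dz": 0, "roll": 0, "jaw": 1},
  {"dx": 0, "dy": 0, "dz": 0.04, "roll": 0, "jaw": 1},
  {"dx": 0, "dy": 0, "dz": 0.05, "roll": 0, "jaw": 1},
  {"dx": 0, "dy": 0, "dz": 0.055, "roll": 0, "jaw": 1},
  {"dx": -0.003, "dy": -0.055, "dz": 0, "roll": 4, "jaw": 1},
  {"dx": -0.003, "dy": -0.055, "dz": 0, "roll": 4, "jaw": 1},
  {"dx": -0.003, "dy": -0.055, "dz": 0, "roll": 4, "jaw": 1},
  {"dx": -0.003, "dy": -0.055, "dz": 0, "roll": 4, "jaw": 1},
])

```text
t: 6.5
eef_pos: [0.5345, 0.0815, 0.3668]
ee_rot: [-3.14, -0.001, -0.943]
force: [1.3, -0.7, 0.2]
width: 0.0875
gripper_force: 0.0
```

Request:
servo_tool([
  {"dx": -0.003, "dy": -0.055, "dz": 0, "roll": 4, "jaw": 1},
  {"dx": -0.003, "dy": -0.055, "dz": 0, "roll": 4, "jaw": 1},
  {"dx": -0.003, "dy": -0.055, "dz": 0, "roll": 4, "jaw": 1},
  {"dx": -0.003, "dy": -0.055, "dz": 0, "roll": 4, "jaw": 1},
  {"dx": -0.003, "dy": -0.055, "dz": 0, "roll": 4, "jaw": 1},
  {"dx": -0.003, "dy": -0.055, "dz": 0, "roll": 4, "jaw": 1},
  {"dx": -0.003, "dy": -0.055, "dz": 0, "roll": 4, "jaw": 1},
  {"dx": -0.003, "dy": -0.055, "dz": -0.03, "roll": 3.5, "jaw": 1},
  {"dx": -0.003, "dy": -0.01, "dz": -0.04, "roll": 0, "jaw": 1},
  {"dx": 0, "dy": 0, "dz": 0, "roll": 0, "jaw": 1},
])

```text
t: 7.75
eef_pos: [0.506, -0.3672, 0.2931]
ee_rot: [-3.141, 0.006, -0.399]
force: [1.0, 0.1, 0.3]
width: 0.0874
gripper_force: 0.0
```

```bash
python3 - <<'E'
from h import *
s=get_state();print(s["t"],s["eef_pos"],np.degrees(s["ee_rot"]),s["q"])
c=calibration("wrist");im,d=grab_frame("wrist");cv2.imwrite("pics/w3.png",im[:,:,::-1]);np.save("w3i.npy",im);import pickle;pickle.dump(c,open("w3.pkl","wb"))
hsv=cv2.cvtColor(im,cv2.COLOR_RGB2HSV);m=((hsv[:,:,2]>135)&(hsv[:,:,1]<60)).astype(np.uint8);m[245:]=0
n,l,st,ce=cv2.connectedComponentsWithStats(m)
for i in range(1,n):
    if st[i,4]>200: print(st[i],ce[i])
# knob height now: top view
im,d=grab_frame("top");c=calibration("top");hs=cv2.cvtColor(im,cv2.COLOR_RGB2HSV)[165:215,170:205,2]<45
M=cv2.moments(hs.astype(np.uint8),True);p=(170+M['m10']/M['m00'],165+M['m01']/M['m00']);print(p,M['m00'],atd(c,p,d[int(round(p[1])),int(round(p[0]))]))
E
```

```text
7.75 [ 0.50595836 -0.36722737  0.29306535] [-179.9898406     0.3365166   -22.83755323] [-3.16434147e-01  2.47201850e-01  5.67599473e-03 -6.77430445e-04
 -1.33510949e+00  1.48879957e+00]
[ 44   0  35  14 275] [57.14181818  4.67272727]
[124   0  25  29 326] [136.19325153  14.21165644]
[ 257   75   54  163 2336] [283.06464041 162.95761986]
[ 122  144   49  101 1634] [145.58445532 197.83598531]
(179.64583333333334, 184.58333333333334) 48.0 [0.54344493 0.29595172 0.2547577 ]
```

View pics/w3.png

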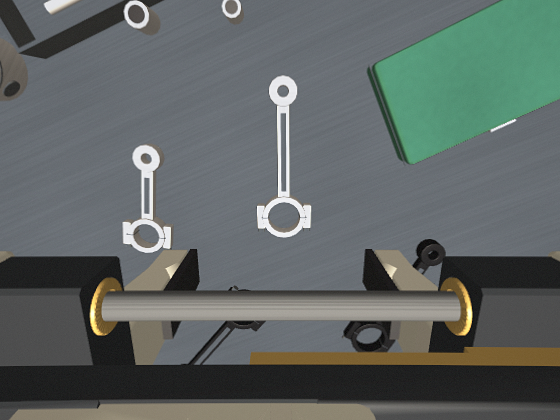

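The wrist picture shows the long rod with its small eye at (283,91) and big eye at (284,216), and the short rod to its left at (146,158)-(148,235). The knob top is still at 0.255 m, so the lever stays up. I'll refine the rod pose.

```bash
python3 - <<'E'
from h import *
import pickle
c=pickle.load(open("w3.pkl","rb"));im=np.load("w3i.npy")
hsv=cv2.cvtColor(im,cv2.COLOR_RGB2HSV);m=((hsv[:,:,2]>135)&(hsv[:,:,1]<60)).astype(np.uint8);m[245:]=0;m[:,:250]=0;m[:,318:]=0
ys,xs=np.nonzero(m);P=np.array([onz(c,(x,y),.02)[:2] for x,y in zip(xs,ys)])*1000
r=cv2.minAreaRect(P.astype(np.float32));print(r)
for hl in cv2.findContours(m,cv2.RETR_CCOMP,cv2.CHAIN_APPROX_NONE)[0]:
    if cv2.contourArea(hl)>60:
        Q=np.array([onz(c,q[0],.02)[:2] for q in hl])*1000;print("contour",len(hl),cv2.minEnclosingCircle(Q.astype(np.float32)))
c0,(w,h),a=r
X=np.array([np.cos(np.radians(-22.6)),np.sin(np.radians(-22.6))])
s=P@X;w=P@np.array([-X[1],X[0]]);sm=s.min();L=np.ptp(s);mid=(s>s.min()+65)&(s<s.max()-45)
pf=np.polyfit(s[mid],w[mid],1);print("L",L,"yaw",-22.6+np.degrees(np.arctan(pf[0])))
a=np.radians(-22.6)+np.arctan(pf[0]);X=np.array([np.cos(a),np.sin(a)]);Y=np.array([-X[1],X[0]])
s=P@X;w=P@Y;mid=(s>s.min()+65)&(s<s.max()-45);ww=np.median(w[mid]);print("origin",(s.min()+95)*X+ww*Y,(s.max()-118)*X+ww*Y)
E
```

```text
((515.4677734375, -371.7353515625), (73.73653411865234, 211.5973663330078), 68.68558502197266)
contour 399 ((514.61474609375, -373.92169189453125), 105.80139923095703)
contour 88 ((444.6423645019531, -344.5089111328125), 23.015384674072266)
contour 163 ((525.3572998046875, -377.54656982421875), 50.42646408081055)
contour 34 ((596.400634765625, -406.60406494140625), 8.094027519226074)
L 211.51069678908163 yaw -21.379848691159037
origin [ 505.79383384 -366.83379912] [ 504.486026   -366.32180537]
```

Request:
servo_tool([
  {"dx": -0.001, "dy": -0.002, "dz": -0.05, "roll": 0.5, "jaw": 0.5},
  {"dx": 0, "dy": 0, "dz": -0.055, "roll": 0, "jaw": 0.5},
  {"dx": 0, "dy": 0, "dz": -0.055, "roll": 0, "jaw": 0.5},
  {"dx": 0, "dy": 0, "dz": -0.05, "roll": 0, "jaw": 0.5},
  {"dx": 0, "dy": 0, "dz": -0.035, "roll": 0, "jaw": 0.5},
  {"dx": 0, "dy": 0, "dz": -0.02, "roll": 0, "jaw": 0.5},
  {"dx": 0, "dy": 0, "dz": -0.012, "roll": 0, "jaw": 0.5},
  {"dx": 0, "dy": 0, "dz": -0.008, "roll": 0, "jaw": 0.5},
  {"dx": 0, "dy": 0, "dz": -0.003, "roll": 0, "jaw": 0.5},
  {"dx": 0, "dy": 0, "dz": 0, "roll": 0, "jaw": 0},
], newtons=30)

```text
t: 9.1
eef_pos: [0.5069, -0.3691, 0.0088]
ee_rot: [3.142, -0.001, -0.388]
force: [-0.6, 0.4, 1.1]
width: 0.0384
gripper_force: 0.0
```

Request:
servo_tool([
  {"dx": 0, "dy": 0, "dz": 0, "roll": 0, "jaw": 0},
  {"dx": 0, "dy": 0, "dz": 0, "roll": 0, "jaw": 0},
  {"dx": 0, "dy": 0, "dz": 0, "roll": 0, "jaw": 0},
  {"dx": 0, "dy": 0, "dz": 0, "roll": 0, "jaw": 0},
  {"dx": 0, "dy": 0, "dz": 0, "roll": 0, "jaw": 0},
  {"dx": 0, "dy": 0, "dz": 0, "roll": 0, "jaw": 0},
  {"dx": 0, "dy": 0, "dz": 0.02, "roll": 0, "jaw": 0},
  {"dx": 0, "dy": 0, "dz": 0.04, "roll": 0, "jaw": 0},
  {"dx": 0, "dy": 0, "dz": 0.04, "roll": 0, "jaw": 0},
  {"dx": 0, "dy": 0, "dz": 0.04, "roll": 0, "jaw": 0},
])

```text
t: 10.35
eef_pos: [0.5056, -0.3679, 0.1477]
ee_rot: [-3.14, 0.003, -0.388]
force: [1.2, 0.2, -5.1]
width: 0.0157
gripper_force: 30.0
```

The rod is held (width 15.7 mm, about 5 N). I'll carry it to a point in front of the gauge.

Request:
servo_tool([
  {"dx": -0.009, "dy": 0.048, "dz": 0, "roll": 4.2, "jaw": 0},
  {"dx": -0.009, "dy": 0.048, "dz": 0, "roll": 4.2, "jaw": 0},
  {"dx": -0.009, "dy": 0.048, "dz": 0, "roll": 4.2, "jaw": 0},
  {"dx": -0.009, "dy": 0.048, "dz": 0, "roll": 4.2, "jaw": 0},
  {"dx": -0.009, "dy": 0.048, "dz": 0, "roll": 4.2, "jaw": 0},
  {"dx": -0.009, "dy": 0.048, "dz": 0, "roll": 4.2, "jaw": 0},
  {"dx": -0.009, "dy": 0.048, "dz": 0, "roll": 4.2, "jaw": 0},
  {"dx": -0.009, "dy": 0.048, "dz": 0, "roll": 4.2, "jaw": 0},
  {"dx": -0.009, "dy": 0.048, "dz": 0, "roll": 4.2, "jaw": 0},
  {"dx": -0.009, "dy": 0.047, "dz": 0, "roll": 4.2, "jaw": 0},
])

```text
t: 11.6
eef_pos: [0.4148, 0.1114, 0.1473]
ee_rot: [-3.141, 0.002, 0.347]
force: [0.7, 0.0, -4.9]
width: 0.0156
gripper_force: 30.0
```

```bash
cat > look.py <<'E'
from h import *
import pickle,sys
k=sys.argv[1]
s=get_state();print(s["t"],s["eef_pos"],np.degrees(s["ee_rot"]),s["q"].round(2),s["force"].round(1),s["width"])
c=calibration("wrist");im,d=grab_frame("wrist");cv2.imwrite(f"pics/w{k}.png",im[:,:,::-1]);pickle.dump((c,im,d,s),open(f"w{k}.pkl","wb"))
E
python3 look.py 4; python3 - <<'E'
from h import *
import pickle
cw,_,_,s=pickle.load(open("w4.pkl","rb"));o=ray(cw,(0,0))[0];e=s["eef_pos"];y=s["ee_rot"][2];X=np.array([np.cos(y),np.sin(y),0]);Y=np.array([-X[1],X[0],0])
print("cam rel",(o-e)@X,(o-e)@Y,o[2]-e[2])
for n in("scene","top"):
    c=calibration(n);im,d=grab_frame(n);K=c["intrinsics"]
    yy,xx=np.nonzero(d>0);P=np.array([atd(c,(a,b),d[b,a]) for a,b in zip(xx,yy)])-e
    q=np.c_[P@X,P@Y,P[:,2]]
    for z0 in np.arange(0,.3,.02):
        g=q[(np.abs(q[:,1])<.12)&(np.abs(q[:,0])<.13)&(q[:,2]>=z0)&(q[:,2]<z0+.02)]
        if len(g): print(n,round(z0,2),len(g),"x",g[:,0].min().round(3),g[:,0].max().round(3),"y",g[:,1].min().round(3),g[:,1].max().round(3))
E
```

```text
11.6 [0.41477518 0.111434   0.1472692 ] [-1.79958068e+02  9.67500792e-02  1.99004439e+01] [ 0.72  0.02 -0.61 -0.   -0.94  1.19] [ 0.7  0.  -4.9] 0.015557294226338812
cam rel 0.07984612498866517 0.0010192032289968837 0.15652167211990728
scene 0.0 368 x -0.006 0.115 y -0.019 0.028
scene 0.02 32 x -0.007 0.013 y -0.018 0.027
scene 0.04 13 x -0.006 0.012 y -0.016 -0.004
scene 0.06 87 x -0.027 0.041 y -0.083 0.093
scene 0.08 443 x -0.034 0.041 y -0.091 0.1
scene 0.1 1079 x -0.039 0.042 y -0.093 0.101
scene 0.12 129 x -0.022 0.028 y -0.013 0.054
scene 0.14 63 x -0.026 0.04 y -0.008 0.054
scene 0.16 374 x -0.039 0.041 y -0.023 0.054
scene 0.18 55 x -0.007 0.046 y -0.033 0.049
scene 0.2 225 x -0.011 0.047 y -0.035 0.05
scene 0.22 233 x -0.008 0.047 y -0.036 0.05
scene 0.24 255 x -0.014 0.048 y -0.037 0.05
scene 0.26 268 x -0.011 0.047 y -0.038 0.05
scene 0.28 286 x -0.011 0.048 y -0.034 0.05
top 0.0 276 x -0.095 -0.022 y -0.037 0.038
top 0.02 2 x -0.07 -0.063 y -0.023 0.026
top 0.06 24 x -0.037 -0.021 y -0.087 0.082
top 0.08 146 x -0.037 0.034 y -0.094 0.086
top 0.1 375 x -0.037 0.042 y -0.096 0.077
top 0.14 1 x -0.036 -0.036 y 0.042 0.042
top 0.16 25 x -0.037 -0.028 y 0.027 0.049
top 0.18 9 x -0.044 -0.004 y -0.045 0.005
top 0.2 34 x -0.044 0.002 y -0.045 0.026
top 0.22 29 x -0.044 -0.004 y -0.045 0.028
top 0.24 33 x -0.044 -0.011 y -0.044 0.023
top 0.26 25 x -0.044 -0.023 y -0.038 0.02
top 0.28 5 x -0.044 -0.039 y -0.021 -0.001
```

View pics/w4.png

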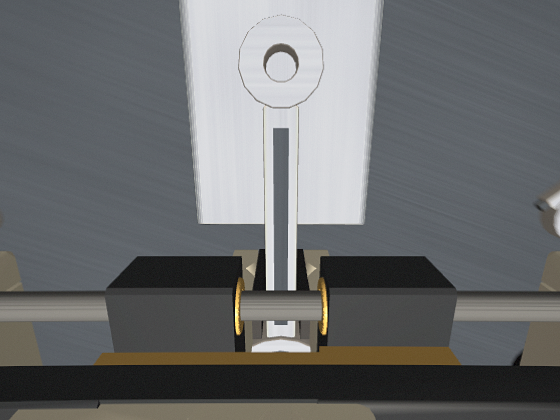

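The wrist picture shows the held rod straight along the tool, with its small-eye bore at (281,62). The plate's -x edge is at row ~223, from column 198 to 364. The depth clouds show no body beyond ±48 mm in tool x, so the head will be cleared. Next I measure the eye and the plate in this one view.

```bash
python3 - <<'E'
from h import *
import pickle
c,im,d,s=pickle.load(open("w4.pkl","rb"));e=s["eef_pos"]
P=atd(c,(281,100),np.median(d[95:100,262:266]));print("eye depth z",[atd(c,q,d[q[1],q[0]])[2].round(4) for q in((250,62),(312,62),(281,95))])
g=cv2.GaussianBlur(im.astype(np.float32).mean(2),(3,3),0)
# eye outer circle: dark outline -> use depth edge
m=((d>0)&(d<np.median(d[60:66,245:255])+.03)).astype(np.uint8);m[110:]=0;m[:,:200]=0;m[:,360:]=0
cn=max(cv2.findContours(m,0,1)[0],key=cv2.contourArea).reshape(-1,2);cn=cn[cn[:,1]<98]
zt=np.median([atd(c,q,d[q[1],q[0]])[2] for q in((250,62),(312,62),(281,95))])
Q=np.array([onz(c,q,zt)[:2] for q in cn])*1000
A=np.c_[2*Q,np.ones(len(Q))];x=np.linalg.lstsq(A,(Q**2).sum(1),rcond=None)[0];print("eye c",x[:2],"r",np.sqrt(x[2]+x[:2]@x[:2]),"zt",zt,"from tcp",x[:2]-e[:2]*1000)
def fit(pts):
    P=np.array([onz(c,q,.02)[:2] for q in pts]);return cv2.fitLine((P*1000).astype(np.float32),cv2.DIST_HUBER,0,.01,.01).ravel()
L=fit([(175+int(np.argmax(np.diff(g[y,175:210])))+.5,y) for y in range(5,210)])
Rr=fit([(355+int(np.argmin(np.diff(g[y,355:392])))+.5,y) for y in range(5,210)])
F=fit([(x,212+int(np.argmin(np.diff(g[212:236,x])))+.5) for x in list(range(206,255))+list(range(305,358))])
ang=lambda f:np.degrees(np.arctan2(f[1],f[0]));print("angles",ang(L),ang(Rr),ang(F))
def X(f,h):
    t=np.linalg.solve(np.c_[f[:2],-h[:2]],h[2:]-f[2:]);return f[2:]+f[:2]*t[0]
a,b=X(L,F),X(Rr,F);print("corners",a,b,np.linalg.norm(a-b));th=np.radians((ang(L)+ang(Rr))/2);v=np.array([np.cos(th),np.sin(th)])
if v[0]<0:v=-v
print("foot",(a+b)/2+210*v,"yaw",np.degrees(np.arctan2(v[1],v[0])))
E
```

```text
eye depth z [np.float64(0.1564), np.float64(0.1569), np.float64(0.1572)]
eye c [505.94956946 145.73735024] r 17.292168445463613 zt 0.15685802255232492 from tcp [91.17438602 34.30334847]
angles 20.057377 19.446156 -70.08032
corners [368.67188 177.06108] [420.4754    34.108765] 152.04924
foot [592.2184  176.55353] yaw 19.751766
```

Request:
servo_tool([
  {"dx": 0, "dy": 0, "dz": -0.04, "roll": 0, "jaw": 0},
  {"dx": 0, "dy": 0, "dz": -0.04, "roll": 0, "jaw": 0},
  {"dx": 0, "dy": 0, "dz": -0.026, "roll": 0, "jaw": 0},
  {"dx": 0, "dy": 0, "dz": 0, "roll": 0, "jaw": 0},
  {"dx": 0.016, "dy": 0.0056, "dz": 0, "roll": 0, "jaw": 0},
  {"dx": 0.016, "dy": 0.0056, "dz": 0, "roll": 0, "jaw": 0},
  {"dx": 0.016, "dy": 0.0056, "dz": 0, "roll": 0, "jaw": 0},
  {"dx": 0.016, "dy": 0.0056, "dz": 0, "roll": 0, "jaw": 0},
  {"dx": 0.016, "dy": 0.0056, "dz": 0, "roll": 0, "jaw": 0},
  {"dx": 0.0063, "dy": 0.0022, "dz": 0, "roll": 0, "jaw": 0},
])

```text
t: 13.0
eef_pos: [0.504, 0.1406, 0.042]
ee_rot: [3.142, -0.0, 0.345]
force: [-1.4, -0.2, -5.2]
width: 0.0153
gripper_force: 30.0
```

Request:
servo_tool([
  {"dx": 0, "dy": 0, "dz": -0.004, "roll": 0, "jaw": 0},
  {"dx": 0, "dy": 0, "dz": -0.002, "roll": 0, "jaw": 0},
  {"dx": 0, "dy": 0, "dz": -0.001, "roll": 0, "jaw": 0},
  {"dx": 0, "dy": 0, "dz": 0, "roll": 0, "jaw": 0},
  {"dx": 0, "dy": 0, "dz": 0, "roll": 0, "jaw": 0},
  {"dx": 0, "dy": 0, "dz": 0, "roll": 0, "jaw": 0},
  {"dx": 0, "dy": 0, "dz": 0, "roll": 0, "jaw": 0},
  {"dx": 0, "dy": 0, "dz": 0, "roll": 0, "jaw": 0},
  {"dx": 0, "dy": 0, "dz": 0, "roll": 0, "jaw": 0},
  {"dx": 0, "dy": 0, "dz": 0, "roll": 0, "jaw": 0},
])

```text
t: 14.25
eef_pos: [0.5028, 0.1402, 0.0352]
ee_rot: [3.142, 0.0, 0.345]
force: [-0.4, -0.6, -4.1]
width: 0.0153
gripper_force: 30.0
```

```bash
python3 look.py 5; python3 - <<'E'
from h import *
im,d=grab_frame("scene");np.save("s5i.npy",im)
a=cv2.resize(im[220:320,230:330],(400,400),interpolation=2)
import pickle
b=pickle.load(open("w5.pkl","rb"))[1]
cv2.imwrite("pics/c5.png",np.hstack([a,cv2.copyMakeBorder(cv2.resize(b[:300,80:480],(400,300)),0,100,0,0,0)])[:,:,::-1])
E
```

```text
14.25 [0.50276309 0.14019334 0.03515403] [1.79997721e+02 3.24985574e-03 1.97792497e+01] [ 0.65  0.32 -0.56  0.   -0.69  1.27] [-0.4 -0.6 -4.1] 0.015253735250816858
```

View pics/c5.png

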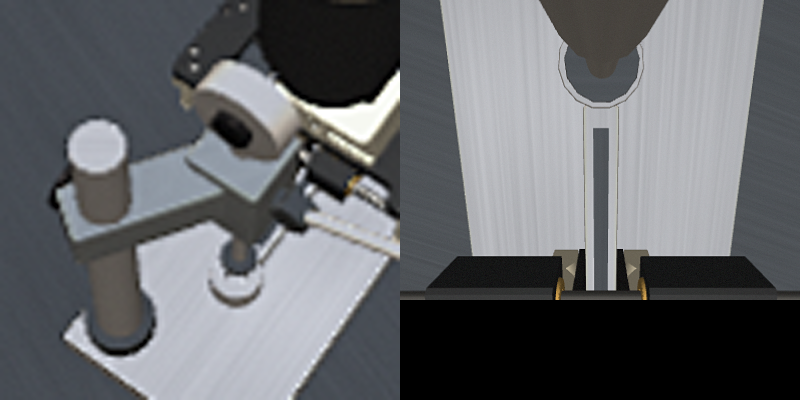

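Left crop (scene): the small eye at (236,285) lies under the foot. Right crop (wrist): the foot disc's near rim spans (565..638, ~103 at its lowest), and the eye's outline spans (558..645, lowest ~108), nearly concentric. Next I measure both circles.

```bash
python3 - <<'E'
from h import *
import pickle
c,im,d,s=pickle.load(open("w5.pkl","rb"));e=s["eef_pos"]*1000
print("depth z foot/eye/plate",[(q,atd(c,q,d[q[1],q[0]]).round(4)) for q in((281,92),(255,80),(281,105),(281,115),(200,150),(360,150))])
def circ(Q):
    x=np.linalg.lstsq(np.c_[2*Q,np.ones(len(Q))],(Q**2).sum(1),rcond=None)[0];return x[:2],np.sqrt(x[2]+x[:2]@x[:2])
zz=np.array([[atd(c,(x,y),d[y,x])[2] if d[y,x]>0 else 0 for x in range(560)] for y in range(130)])
f=((zz>.062)&(zz<.085)).astype(np.uint8);ey=((zz>.036)&(zz<.085)).astype(np.uint8)
for nm,m,zs in(("foot",f,(.066,.072)),("eye",ey,(.045,.049))):
    pts=[]
    for x in range(225,340):
        ys=np.nonzero(m[60:112,x])[0]
        if len(ys) and (nm=="foot" or abs(x-281)>14): pts.append((x,60+ys.max()+.5))
    pts=np.array(pts);print(nm,pts[0],pts[-1],pts[:,1].max())
    pts=pts[(pts[:,1]>66)]
    for z in zs: print(nm,z,circ(np.array([onz(c,q,z)[:2] for q in pts])*1000))
print("tcp",e)
E
```

```text
depth z foot/eye/plate [((281, 92), array([0.5826, 0.17  , 0.0693])), ((255, 80), array([0.5833, 0.1799, 0.0689])), ((281, 105), array([0.5788, 0.1686, 0.0447])), ((281, 115), array([0.5749, 0.1672, 0.0418])), ((200, 150), array([0.5436, 0.201 , 0.0182])), ((360, 150), array([0.572 , 0.1222, 0.0187]))]
foot [245.   66.5] [318.   64.5] 102.5
foot 0.066 (array([591.59036098, 173.05574619]), np.float64(12.919169342837638))
foot 0.072 (array([590.90679508, 172.82257144]), np.float64(12.303003368717736))
eye [238.   68.5] [323.   68.5] 111.5
eye 0.045 (array([592.0034977 , 173.56549741]), np.float64(16.57698698657634))
eye 0.049 (array([591.60171938, 173.41839515]), np.float64(16.125304641809606))
tcp [502.76309136 140.19333832  35.1540299 ]
```

Request:
servo_tool([
  {"dx": -0.0017, "dy": -0.0009, "dz": -0.002, "roll": 0, "jaw": 0},
  {"dx": 0, "dy": 0, "dz": -0.0015, "roll": 0, "jaw": 0},
  {"dx": 0, "dy": 0, "dz": -0.001, "roll": 0, "jaw": 0},
  {"dx": 0, "dy": 0, "dz": 0, "roll": 0, "jaw": 0},
  {"dx": 0, "dy": 0, "dz": 0, "roll": 0, "jaw": 0},
  {"dx": 0, "dy": 0, "dz": 0, "roll": 0, "jaw": 0},
  {"dx": 0, "dy": 0, "dz": 0, "roll": 0, "jaw": 0},
  {"dx": 0, "dy": 0, "dz": 0, "roll": 0, "jaw": 0},
  {"dx": 0, "dy": 0, "dz": 0, "roll": 0, "jaw": 0},
  {"dx": 0, "dy": 0, "dz": 0, "roll": 0, "jaw": 0},
])

```text
t: 15.6
eef_pos: [0.5011, 0.1393, 0.0307]
ee_rot: [-3.142, -0.0, 0.345]
force: [-0.7, 0.7, -4.3]
width: 0.0156
gripper_force: 30.0
```

Still no contact; going down in 0.5 mm steps.

Request:
servo_tool([
  {"dx": 0, "dy": 0, "dz": -0.0005, "roll": 0, "jaw": 0},
  {"dx": 0, "dy": 0, "dz": 0, "roll": 0, "jaw": 0},
  {"dx": 0, "dy": 0, "dz": -0.0005, "roll": 0, "jaw": 0},
  {"dx": 0, "dy": 0, "dz": 0, "roll": 0, "jaw": 0},
  {"dx": 0, "dy": 0, "dz": -0.0005, "roll": 0, "jaw": 0},
  {"dx": 0, "dy": 0, "dz": 0, "roll": 0, "jaw": 0},
  {"dx": 0, "dy": 0, "dz": -0.0005, "roll": 0, "jaw": 0},
  {"dx": 0, "dy": 0, "dz": 0, "roll": 0, "jaw": 0},
  {"dx": 0, "dy": 0, "dz": 0, "roll": 0, "jaw": 0},
  {"dx": 0, "dy": 0, "dz": 0, "roll": 0, "jaw": 0},
])

```text
t: 16.85
eef_pos: [0.5011, 0.1393, 0.0287]
ee_rot: [-3.142, -0.0, 0.345]
force: [0.4, -0.2, -4.8]
width: 0.0161
gripper_force: 30.0
```

Request:
servo_tool([
  {"dx": 0, "dy": 0, "dz": -0.0005, "roll": 0, "jaw": 0},
  {"dx": 0, "dy": 0, "dz": 0, "roll": 0, "jaw": 0},
  {"dx": 0, "dy": 0, "dz": -0.0005, "roll": 0, "jaw": 0},
  {"dx": 0, "dy": 0, "dz": 0, "roll": 0, "jaw": 0},
  {"dx": 0, "dy": 0, "dz": -0.0005, "roll": 0, "jaw": 0},
  {"dx": 0, "dy": 0, "dz": 0, "roll": 0, "jaw": 0},
  {"dx": 0, "dy": 0, "dz": -0.0005, "roll": 0, "jaw": 0},
  {"dx": 0, "dy": 0, "dz": 0, "roll": 0, "jaw": 0},
  {"dx": 0, "dy": 0, "dz": 0, "roll": 0, "jaw": 0},
  {"dx": 0, "dy": 0, "dz": 0, "roll": 0, "jaw": 0},
])

```text
t: 18.1
eef_pos: [0.5011, 0.1393, 0.0285]
ee_rot: [3.141, -0.001, 0.346]
force: [-9.5, -1.0, 20.8]
width: 0.0158
gripper_force: 30.0
```

Contact with the plate. I'll relieve the press, open, and check the fit before leaving.

Request:
servo_tool([
  {"dx": 0, "dy": 0, "dz": 0.0015, "roll": 0, "jaw": 0},
  {"dx": 0, "dy": 0, "dz": 0, "roll": 0, "jaw": 0},
  {"dx": 0, "dy": 0, "dz": 0, "roll": 0, "jaw": 0.5},
  {"dx": 0, "dy": 0, "dz": 0, "roll": 0, "jaw": 0.5},
  {"dx": 0, "dy": 0, "dz": 0, "roll": 0, "jaw": 0.5},
  {"dx": 0, "dy": 0, "dz": 0, "roll": 0, "jaw": 0.5},
  {"dx": 0, "dy": 0, "dz": 0, "roll": 0, "jaw": 0.5},
  {"dx": 0, "dy": 0, "dz": 0.005, "roll": 0, "jaw": 0.5},
  {"dx": 0, "dy": 0, "dz": 0.01, "roll": 0, "jaw": 0.5},
  {"dx": 0, "dy": 0, "dz": 0, "roll": 0, "jaw": 0.5},
])

```text
t: 19.35
eef_pos: [0.5018, 0.1398, 0.0444]
ee_rot: [-3.141, -0.002, 0.345]
force: [0.2, 0.3, -0.2]
width: 0.0436
gripper_force: 0.0
```

```bash
python3 look.py 6; python3 - <<'E'
from h import *
import pickle
from scipy.optimize import least_squares
c,im,d,s=pickle.load(open("w6.pkl","rb"))
g=im.mean(2)
zz=np.array([[atd(c,(x,y),d[y,x])[2] if d[y,x]>0 else 0 for x in range(560)] for y in range(180)])
def cf(px,z,r):
    Q=np.array([onz(c,q,z)[:2] for q in px])*1000
    f=lambda p:np.hypot(Q[:,0]-p[0],Q[:,1]-p[1])-r
    o=least_squares(f,Q.mean(0)+[12,4],loss="soft_l1");return o.x,np.abs(o.fun).mean()
f=(zz>.062)&(zz<.085);e=(zz>.029)&(zz<.085)
bot=lambda m,skip:np.array([(x,np.nonzero(m[40:170,x])[0].max()+40.5) for x in range(225,340) if abs(x-281)>skip and m[40:170,x].any()])
pf=bot(f,0);pe=bot(e,19);print(pf[0],pf[-1],pf[:,1].max(),pe[0],pe[-1],pe[:,1].max())
pf=pf[pf[:,1]>70]
print("foot",cf(pf,.066,13),cf(pf,.069,13),"eye",cf(pe[pe[:,1]>60],.04,18))
print(atd(c,(281,130),d[130,281]))
cv2.imwrite("pics/c6.png",cv2.resize(im[:200,180:380],(600,600),interpolation=2)[:,:,::-1])
E
```

```text
19.35 [0.50177361 0.13976436 0.04437202] [-1.79972979e+02 -1.22454498e-01  1.97904688e+01] [ 0.65  0.3  -0.55  0.   -0.71  1.27] [ 0.2  0.3 -0.2] 0.043594651474857346
[247.   63.5] [316.   58.5] 99.5 [243.   74.5] [319.   74.5] 104.5
foot (array([591.72508845, 173.12223405]), np.float64(0.10161396103713159)) (array([591.69792908, 173.11246935]), np.float64(0.11149907571452257)) eye (array([593.01117173, 173.71121666]), np.float64(0.23391131368426782))
[0.56702756 0.16427853 0.03477208]
```

View pics/c6.png

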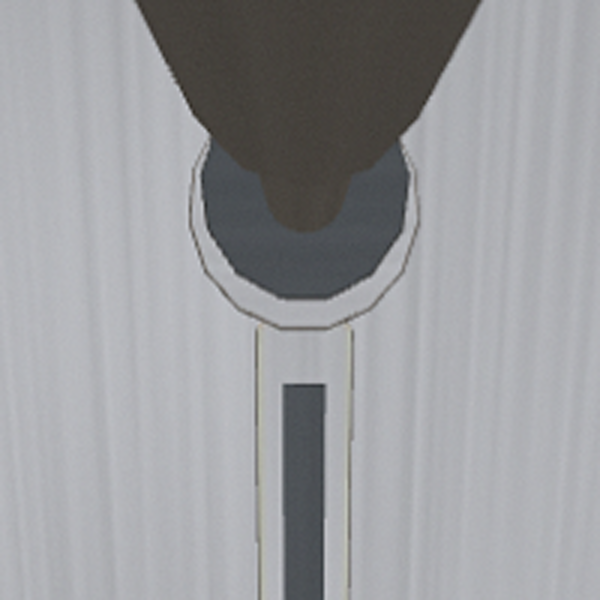

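The crop shows the foot's rim (lowest at (305,298)) inside the eye's outline (lowest at (305,328), sides 190 and 418). They are concentric to about 1.4 mm by the fit, and the rod is lying free. Now to the knob, rising clear first.

Request:
servo_tool([
  {"dx": 0, "dy": 0, "dz": 0.03, "roll": 0, "jaw": 0.5},
  {"dx": -0.016, "dy": -0.006, "dz": 0.045, "roll": 0, "jaw": 0.6},
  {"dx": -0.016, "dy": -0.006, "dz": 0.05, "roll": 0, "jaw": 0.6},
  {"dx": -0.016, "dy": -0.006, "dz": 0.05, "roll": 0, "jaw": 0.6},
  {"dx": 0, "dy": 0, "dz": 0.05, "roll": 0, "jaw": 0.6},
  {"dx": 0, "dy": 0, "dz": 0.05, "roll": 0, "jaw": 0.6},
  {"dx": 0, "dy": 0, "dz": 0.05, "roll": 0, "jaw": 0.6},
  {"dx": 0.01, "dy": 0.02, "dz": 0, "roll": -10, "jaw": 0.6},
  {"dx": 0.01, "dy": 0.02, "dz": 0, "roll": -10, "jaw": 0.6},
  {"dx": 0.01, "dy": 0.02, "dz": 0, "roll": -10, "jaw": 0.6},
], newtons=15)

```text
t: 20.65
eef_pos: [0.4831, 0.1818, 0.3682]
ee_rot: [-3.141, 0.0, -0.184]
force: [0.2, 0.0, -0.7]
width: 0.0526
gripper_force: 0.0
```

Request:
servo_tool([
  {"dx": 0.01, "dy": 0.02, "dz": 0, "roll": -10, "jaw": 0.6},
  {"dx": 0.01, "dy": 0.02, "dz": 0, "roll": -10, "jaw": 0.6},
  {"dx": 0.01, "dy": 0.02, "dz": 0, "roll": -10, "jaw": 0.6},
  {"dx": 0.01, "dy": 0.02, "dz": 0, "roll": -10, "jaw": 0.6},
  {"dx": 0.01, "dy": 0.02, "dz": 0, "roll": -10, "jaw": 0.6},
  {"dx": 0.01, "dy": 0.02, "dz": 0, "roll": -10, "jaw": 0.6},
  {"dx": 0, "dy": 0, "dz": 0, "roll": 0, "jaw": 0.6},
  {"dx": 0, "dy": 0, "dz": 0, "roll": 0, "jaw": 0.6},
  {"dx": 0, "dy": 0, "dz": 0, "roll": 0, "jaw": 0.6},
  {"dx": 0, "dy": 0, "dz": 0, "roll": 0, "jaw": 0.6},
])

```text
t: 21.9
eef_pos: [0.5429, 0.3008, 0.3687]
ee_rot: [-3.141, 0.0, -1.225]
force: [-0.5, -0.2, -0.4]
width: 0.0526
gripper_force: 0.0
```

```bash
cat > knob.py <<'E'
from h import *
import pickle,sys
c,im,d,s=pickle.load(open(f"w{sys.argv[1]}.pkl","rb"));e=s["eef_pos"]
h=cv2.cvtColor(im,cv2.COLOR_RGB2HSV)[:,:,2]
k=np.zeros(h.shape,np.uint8);k[60:250,215:350]=h[60:250,215:350]<55
n,l,st,ce=cv2.connectedComponentsWithStats(cv2.morphologyEx(k,cv2.MORPH_OPEN,np.ones((3,3),np.uint8)))
for i in range(1,n):
    if st[i,4]>80:
        p=ce[i];P=atd(c,p,d[int(p[1]),int(p[0])]);print(st[i],p.round(1),"surf",P.round(4),"at .239",onz(c,p,.239).round(4),"rel tcp",(onz(c,p,.239)-e).round(4))
E
python3 look.py 7; python3 knob.py 7
```

```text
21.9 [0.54293312 0.30084572 0.36865074] [-1.79962519e+02  1.81175364e-02 -7.01972059e+01] [ 0.82  0.21  0.13  0.   -1.48 -0.47] [-0.5 -0.2 -0.4] 0.052597428966336505
[265 186  27  27 478] [277.7 198.6] surf [0.5468 0.2984 0.2497] at .239 [0.5459 0.3012 0.239 ] rel tcp [ 0.003   0.0003 -0.1297]
```

Request:
servo_tool([
  {"dx": 0.003, "dy": 0, "dz": -0.05, "roll": 0, "jaw": 0.6},
  {"dx": 0, "dy": 0, "dz": -0.05, "roll": 0, "jaw": 0.6},
  {"dx": 0, "dy": 0, "dz": -0.03, "roll": 0, "jaw": 0.6},
  {"dx": 0, "dy": 0, "dz": -0.019, "roll": 0, "jaw": 0.6},
  {"dx": 0, "dy": 0, "dz": 0, "roll": 0, "jaw": 0},
  {"dx": 0, "dy": 0, "dz": 0, "roll": 0, "jaw": 0},
  {"dx": 0, "dy": 0, "dz": 0, "roll": 0, "jaw": 0},
  {"dx": 0, "dy": 0, "dz": 0, "roll": 0, "jaw": 0},
  {"dx": 0, "dy": 0, "dz": 0, "roll": 0, "jaw": 0},
  {"dx": 0, "dy": 0, "dz": 0, "roll": 0, "jaw": 0},
])

```text
t: 23.2
eef_pos: [0.5457, 0.3016, 0.2196]
ee_rot: [-3.141, 0.001, -1.225]
force: [-5.8, 1.4, 4.1]
width: 0.0237
gripper_force: 15.0
```

Request:
servo_tool([
  {"dx": -0.0009, "dy": 0.0025, "dz": -0.0061, "roll": 0, "jaw": 0},
  {"dx": -0.0009, "dy": 0.0025, "dz": -0.0061, "roll": 0, "jaw": 0},
  {"dx": -0.0006, "dy": 0.0018, "dz": -0.0062, "roll": 0, "jaw": 0},
  {"dx": -0.0006, "dy": 0.0018, "dz": -0.0062, "roll": 0, "jaw": 0},
  {"dx": -0.0004, "dy": 0.001, "dz": -0.0065, "roll": 0, "jaw": 0},
  {"dx": -0.0004, "dy": 0.001, "dz": -0.0065, "roll": 0, "jaw": 0},
  {"dx": -0.0001, "dy": 0.0003, "dz": -0.0066, "roll": 0, "jaw": 0},
  {"dx": -0.0001, "dy": 0.0003, "dz": -0.0066, "roll": 0, "jaw": 0},
  {"dx": 0, "dy": 0, "dz": 0, "roll": 0, "jaw": 0},
  {"dx": 0, "dy": 0, "dz": 0, "roll": 0, "jaw": 0},
])

```text
t: 24.45
eef_pos: [0.5419, 0.312, 0.1676]
ee_rot: [3.14, -0.001, -1.226]
force: [-1.7, -4.1, -1.7]
width: 0.024
gripper_force: 15.0
```

```bash
python3 look.py 8; python3 knob.py 8; python3 - <<'E'
from h import *
c=calibration("scene");im,d=grab_frame("scene");np.save("s8i.npy",im);np.save("s8.npy",d)
E
```

```text
24.45 [0.5419488  0.31200365 0.167588  ] [ 1.79932953e+02 -3.47894929e-02 -7.02461939e+01] [ 0.83  0.32 -0.18 -0.   -1.07 -0.49] [-1.7 -4.1 -1.7] 0.024001658057056893
```

Request:
servo_tool([
  {"dx": 0, "dy": 0, "dz": -0.0027, "roll": 0, "jaw": 0},
  {"dx": 0, "dy": -0.0002, "dz": -0.0027, "roll": 0, "jaw": 0},
  {"dx": 0.0001, "dy": -0.0002, "dz": -0.0027, "roll": 0, "jaw": 0},
  {"dx": 0.0001, "dy": -0.0003, "dz": -0.0027, "roll": 0, "jaw": 0},
  {"dx": 0.0002, "dy": -0.0003, "dz": -0.0026, "roll": 0, "jaw": 0},
  {"dx": 0, "dy": 0, "dz": 0, "roll": 0, "jaw": 0},
  {"dx": 0, "dy": 0, "dz": 0, "roll": 0, "jaw": 0},
  {"dx": 0, "dy": 0, "dz": 0, "roll": 0, "jaw": 0},
  {"dx": 0, "dy": 0, "dz": 0, "roll": 0, "jaw": 0},
  {"dx": 0, "dy": 0, "dz": 0, "roll": 0, "jaw": 0},
])

```text
t: 25.8
eef_pos: [0.5423, 0.3113, 0.1556]
ee_rot: [-3.142, -0.0, -1.226]
force: [-3.4, -4.0, 2.5]
width: 0.024
gripper_force: 15.0
```

Request:
servo_tool([
  {"dx": 0, "dy": 0, "dz": 0, "roll": 0, "jaw": 0.8},
  {"dx": 0, "dy": 0, "dz": 0, "roll": 0, "jaw": 0.8},
  {"dx": 0, "dy": 0, "dz": 0, "roll": 0, "jaw": 0.8},
  {"dx": 0, "dy": 0, "dz": 0, "roll": 0, "jaw": 0.8},
  {"dx": 0, "dy": 0, "dz": 0.02, "roll": 0, "jaw": 0.8},
  {"dx": 0, "dy": 0, "dz": 0.05, "roll": 0, "jaw": 0.8},
  {"dx": 0, "dy": 0, "dz": 0.05, "roll": 0, "jaw": 0.8},
  {"dx": 0, "dy": 0, "dz": 0.05, "roll": 0, "jaw": 0.8},
  {"dx": 0, "dy": 0, "dz": 0.04, "roll": 0, "jaw": 0.8},
  {"dx": 0, "dy": 0, "dz": 0, "roll": 0, "jaw": 0.8},
])

```text
t: 27.05
eef_pos: [0.5437, 0.3122, 0.3691]
ee_rot: [-3.135, 0.002, -1.226]
force: [0.0, 0.2, -0.6]
width: 0.0703
gripper_force: 0.0
```

```bash
python3 look.py 9; sed -i 's/at .239",onz(c,p,.239).round(4)/at .175",onz(c,p,.175).round(4)/' knob.py; python3 knob.py 9; python3 - <<'E'
from h import *
import pickle
# top view: knob top height; triangulate knob centre wrist/top/scene
c=calibration("top");im,d=grab_frame("top");h=cv2.cvtColor(im,cv2.COLOR_RGB2HSV)[165:205,165:205,2]<45
M=cv2.moments(h.astype(np.uint8),True)
if M['m00']: p=(165+M['m10']/M['m00'],165+M['m01']/M['m00']);print("top",p,M['m00'],atd(c,p,d[int(round(p[1])),int(round(p[0]))]))
c=calibration("scene");im,d=grab_frame("scene")
# scene: points near the knob (predicted), highest surface, and foot/eye points
yy,xx=np.mgrid[230:330,240:370];P=np.array([atd(c,(a,b),d[b,a]) for a,b in zip(xx.ravel(),yy.ravel())]);
k=P[np.hypot(P[:,0]-.543,P[:,1]-.310)<.02];k=k[k[:,2]>.1];print("knob pts",len(k),k.min(0),k.max(0)) if len(k) else print("none")
S=[591.7,173.1];X=np.array([.9409,.3387]);Y=np.array([-.3387,.9409]);q=P[:,:2]-np.array(S)/1000;r=np.hypot(*q.T)
g=P[(r<.02)&(P[:,2]>.03)&(P[:,2]<.15)];print("under head z hist",np.histogram(g[:,2],np.arange(.03,.15,.005)))
E
```

```text
27.05 [0.54366675 0.31217708 0.36913718] [-1.79616519e+02  1.32939492e-01 -7.02192752e+01] [ 0.83  0.22  0.14  0.   -1.48 -0.49] [ 0.   0.2 -0.6] 0.07029934512042084
[273 174  22  21 313] [283.7 183.6] surf [0.5694 0.2378 0.5256] at .175 [0.5419 0.3118 0.175 ] rel tcp [ 0.0033 -0.0139 -0.1301]
top (178.28301886792454, 192.28301886792454) 53.0 [0.47921701 0.25080676 0.47487261]
knob pts 111 [0.52864487 0.29186485 0.17355633] [0.55386294 0.32288875 0.18958342]
under head z hist (array([10, 33, 39, 44,  3,  1,  3,  2,  2,  2,  3,  5,  1,  2,  0,  2,  2,
        0,  0,  0,  0,  0,  0]), array([0.03 , 0.035, 0.04 , 0.045, 0.05 , 0.055, 0.06 , 0.065, 0.07 ,
       0.075, 0.08 , 0.085, 0.09 , 0.095, 0.1  , 0.105, 0.11 , 0.115,
       0.12 , 0.125, 0.13 , 0.135, 0.14 , 0.145]))
```

The foot top is at about 0.046 m, on the 20 mm rod, and the lever is at about 0.30–0.32 rad, inside the sprung range. The knob matches its expected arc position and the robot is clear of everything.

```bash
python3 -c "
from station import *
print(job_done())"
```

```text
the job is handed in; nothing more can be done
None
```

The job is handed in: the long rod lies flat on the gauge plate with its small eye about 1.4 mm off the foot's centre before the foot came down, and the lever is down to about 0.3 rad, inside the foot's sprung range; I did not re-measure the centring after that, and no verdict was returned.

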